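# Hold a gearbox cover over its screw holes on a guide pin

### The arm

A 6-joint arm with a two-finger parallel gripper is mounted at the origin on a cart in front of the work surface, level with it; the furniture and walls round the work are solid. World frame = base frame: x ahead of the robot, y to its left, z up, the work surface at z = 0. Lengths are in m, angles in rad, forces in N, time in s.
With the tool pointing down it reaches from about 0.25 to 0.8 m from the base axis. Payload 3.9 kg.
Tool frame: the origin (TCP) lies midway between the tips of the shut fingers; the grasp point (between the pads) lies 19 mm behind it; z points along the fingers, y is the direction in which the jaws open and shut (so a half turn about z gives the same grasp; the last joint's range is limited). The gripper opens to 85 mm and grips with 20 to 120 N. Pads are 22 mm wide; open, the fingers measure 114 mm over their backs; the gripper's body (76 mm by 85 mm) begins 54 mm behind the grasp point. The pads swing forward as they close: fully open they stand 13 mm farther back than shut.
Start: joints at [1.32, 0.26, -0.138, 1.173, 0, 1.571], TCP at [0.13, 0.509, 0.231] pointing down, gripper open.
Joint ranges: [-2.78, 2.78], [-0.83, 1.72], [-1.28, 1.37], [-1.9, 2.12], [-1.57, 1.48], [-3.14, 3.14]. Speed limits (rad/s): [2.57, 2.57, 3.14, 3.14, 3.14, 3.14].

### API

Orientations are given as a unit quaternion [w, x, y, z].
In Python, from cell import bot gives the robot as it stands.
- The arm moves only by the tool arm_command, never from a script. Its argument "increments" is a list of rows, each a list of 3 entries, a list of its own where there are three numbers: the shift along the tool's x, y, z in mm, then the turn about the tool's z in rad, then the opening, from 0 (shut) to 1 (fully open). In form: [[[tx, ty, tz], twist, hand], ...]. A call has exactly 8 rows; each row shifts and turns the pose as measured when the row begins, along the tool's axes as they then stand; what a row does not reach is not made up. A row lasts 1/10 s, in which the tool goes at most 50 mm and 8.59 degrees, less where a joint would pass 70% of its speed; a pose out of reach is approached as far as the arm can. A call is refused whole if a number of a shift passes 50 or a number of a turn 0.15, either way. A call with a gripper value outside its range is refused whole. The fingers move at their own pace and stop on an object; the grip force is fixed at half the most. Time passes only in rows, so rows that do not move let the fingers close, or fill a call up. It gives the time, the measured TCP pose, the force and the opening at its end, in the units of the state.
- bot.read_state(): the state, without advancing time (a new reading comes with each control period).
- bot.read_camera(name): name is "side" or "top"; returns (picture, depth): 420x560x3 uint8, red, green, blue; 420x560 float32, m along the optical axis (not along the pixel's ray), 0 where there is no reading.
- bot.camera_info(name): a dict with "fx", "fy", "cx", "cy" (pixels), "R" (3x3) and "t" (3): a world point X has camera coordinates R X + t. Camera axes: x right, y down, z forward; pixel columns grow to the right and rows downward; lengths in m; the calibration is good to about 2 mm. A picture is of the moment at which its call begins. camera_info takes no time and is no camera call.
- bot.hand_in(): hands the job in, once; it reports no verdict.
The state is a dict: "t": time; "q": joint angles; "joint_vel": joint speeds; "effort": joint torques, N m; "eef_pos": TCP position; "tcp_rot": TCP orientation; "ft_force": force on the tool from outside, world axes, zero at the start; "wrist_torque": the same for the moment, N m; "width": finger opening in m.
Only numpy, scipy, OpenCV 4.12 (cv2) and the standard library are available. Lean on these libraries where they do the work, as an engineer would, in place of code of your own. Each camera call takes 0.05 s, during which the arm holds its last target. There are 200 camera calls.

### The job

Take the steel guide pin out of its wooden stand, push it fully down through the large guide hole in one end of the open gearbox housing and let go of it. Then pick up the green cover plate, which has a handle, and lower it over the pin, so that the pin comes up through the cover's large hole, and finish while still holding the cover there: level, hovering about 1 cm above the housing without touching it, with its four corner holes lined up over the housing's four threaded holes, ready for a workmate to start the screws. Leave the thread spool, the round tin and the parts bottle where they stand.

Things in the scene. Friction and masses are not known exactly. Their poses are not given: they have to be found in the camera images.
- housing: open aluminium gearbox housing with a brass and a steel gear inside, fixed to the bench; 96 x 160 mm, rim 45 mm high, on a grey flange 112 x 160 x 8 mm. Origin: centre of its underside on the bench; z up, y along its length. The five holes are in the solid blocks (26 mm long) at its two ends. Does not move; its yaw varies, within 0.4 rad of square.
- guide_bore (a point): mouth (rim level) of the guide hole, 12 mm diameter with a small chamfer, 35 mm deep to a floor 10 mm above the bench; in the middle of the housing's -y end, at x=0, y=-66 mm in the housing's frame. The pin stands 40 mm above the rim when fully in.
- thread_a (a point): mouth (rim level, 45 mm up) of a threaded hole, 6 mm diameter, in the +x +y corner of the housing (36 mm and 68 mm from its centre in x and y); cover hole a belongs over it
- thread_b (a point): mouth (rim level, 45 mm up) of a threaded hole, 6 mm diameter, in the -x +y corner of the housing (36 mm and 68 mm from its centre in x and y); cover hole b belongs over it
- thread_c (a point): mouth (rim level, 45 mm up) of a threaded hole, 6 mm diameter, in the -x -y corner of the housing (36 mm and 68 mm from its centre in x and y); cover hole c belongs over it
- thread_d (a point): mouth (rim level, 45 mm up) of a threaded hole, 6 mm diameter, in the +x -y corner of the housing (36 mm and 68 mm from its centre in x and y); cover hole d belongs over it
- cover: loose green cover plate, 96 x 160 x 5 mm, about 0.25 kg, flat on the bench, black pull handle up. Origin: centre of its underside; z up, y along its length. It belongs on the housing with both frames the same way round. Yaw within 0.5 rad of square.
- cover_handle (a point): centre of the handle bar, above the cover's middle, 39 mm above its underside: grip here, closing along the cover's x. Flat-sided straight bar along y, 76 mm long, 12 mm wide (x) and 12 mm tall, 28 mm clear above the plate, a post at each end (56 mm clear between them)
- cover_guide_hole (a point): the cover's large hole for the guide pin, 14 mm diameter, through, at x=0, y=-66 mm of the cover's frame; this point lies at its underside
- cover_hole_a (a point): screw hole of the cover, 10 mm diameter, through, in its +x +y corner (36 mm and 68 mm from its centre in x and y); this point lies at its underside
- cover_hole_b (a point): screw hole of the cover, 10 mm diameter, through, in its -x +y corner (36 mm and 68 mm from its centre in x and y); this point lies at its underside
- cover_hole_c (a point): screw hole of the cover, 10 mm diameter, through, in its -x -y corner (36 mm and 68 mm from its centre in x and y); this point lies at its underside
- cover_hole_d (a point): screw hole of the cover, 10 mm diameter, through, in its +x -y corner (36 mm and 68 mm from its centre in x and y); this point lies at its underside
- guide_pin: loose straight steel pin, 10 mm diameter, 75 mm long, about 46 g, both ends rounded (half balls); at first it stands upright in the stand with its lower end 5 mm above the bench, so that its upper 50 mm stand clear of the stand. Origin: centre of its lower end; z along the pin.
- pin_top (a point): centre of the pin's upper end, 75 mm from its origin
- pin_stand: wooden block 46 x 46 x 30 mm, fixed to the bench, with a 12 mm hole 25 mm deep in its middle where the pin stands. Origin: centre of its underside.
- thread_spool: bystander: wooden spool of dark thread, 28 mm wide, 30 mm high; origin at its underside
- round_tin: bystander: flat round metal tin, 35 mm wide, 12 mm high; origin at its underside
- part_bottle: bystander: small clear parts bottle with a blue cap, 26 mm wide, 48 mm high; origin at its underside

How it is judged:
By the outcome, as a careful person would: the job done as asked, in the order asked, and still so for the second after the job is handed in, while the arm keeps its last pose, push and grip.
It also fails if it takes over 61 s, if anything falls off the work surface, if the arm or the gripper's body presses on something with over 40 N, if the wrist force passes 120 N, or if a joint passes its speed limit or range.

## Working session

There is one attempt and no reset: what is moved stays moved. The work goes in short steps, Python scripts to look and compute and a tool call to move; the robot and the scene stay as the last step left them, time stands still between calls to the robot, and variables do not carry over. Pictures are saved under pics/ and viewed, about 8 in all and at most 12, crops included, and the job is handed in when it is done.

Besides the shell and the picture viewer there is one more tool, called after ">>>" as a command line: name --argument value ..., lists and objects as JSON in quotes. arm_command: Moves the arm, as the interface text tells. Its arguments: {"type":"object","properties":{"increments":{"type":"array","items":{"type":"array"}}},"required":["increments"]}

```bash
mkdir -p pics; ls; cat > h.py <<'E'
from cell import bot
import numpy as np, cv2
def snap(n,f=None):
    p,d=bot.read_camera(n); np.savez('%s.npz'%n,p=p,d=d)
    if f: cv2.imwrite('pics/'+f,p[:,:,::-1])
    return p,d
def cam(n):
    c=bot.camera_info(n); return c,np.array(c['R']),np.array(c['t'])
def ray(n,u,v,z):   # world point on pixel ray at height z
    c,R,t=cam(n); o=-R.T@t; r=R.T@np.array([(u-c['cx'])/c['fx'],(v-c['cy'])/c['fy'],1])
    return o+r*(z-o[2])/r[2]
def proj(n,X):
    c,R,t=cam(n); x=R@np.array(X)+t; return np.array([c['fx']*x[0]/x[2]+c['cx'],c['fy']*x[1]/x[2]+c['cy']])
def cloud(n,d):
    c,R,t=cam(n); v,u=np.mgrid[:d.shape[0],:d.shape[1]]
    P=np.stack([(u-c['cx'])/c['fx']*d,(v-c['cy'])/c['fy']*d,d],-1)
    return (P-t)@R
E
python3 - <<'E'
from h import *
for n in('top','side'):
    p,d=snap(n,n+'1.png'); c,R,t=cam(n); print(n,c['fx'],c['fy'],-R.T@t,R.round(3).tolist())
s=bot.read_state(); print(s)
E
```

```text
pics
top 469.5799913418652 469.5799913418652 [ 0.33053024 -0.06495344  1.18385658] [[0.019, -1.0, 0.015], [-0.98, -0.022, -0.195], [0.196, -0.01, -0.981]]
side 502.77588608094095 502.77588608094095 [0.30956752 0.83973879 0.79457135] [[-0.968, -0.25, 0.004], [-0.153, 0.579, -0.801], [0.198, -0.776, -0.599]]
{'t': 0.1, 'q': array([ 1.31996097e+00,  2.60605174e-01, -1.39231465e-01,  1.17269851e+00,
        4.29284844e-06,  1.57082936e+00]), 'joint_vel': array([ 0.00181128, -0.00091321,  0.00031441,  0.00169119,  0.00034693,
        0.00027114]), 'effort': array([ 4.37547624e-05, -4.06509376e+01,  2.54527509e+01,  1.00706672e-02,
       -1.20512649e-05,  8.27236647e-06]), 'eef_pos': array([0.13016   , 0.5079828 , 0.23055828]), 'tcp_rot': array([-1.10869222e-04,  1.25105486e-01,  9.92143065e-01, -8.62315740e-04]), 'ft_force': array([-0.23023733,  0.19600163,  0.67034222]), 'wrist_torque': array([-0.03627778, -0.03341627,  0.05285533]), 'width': 0.08545038387209257}
```

View pics/top1.png

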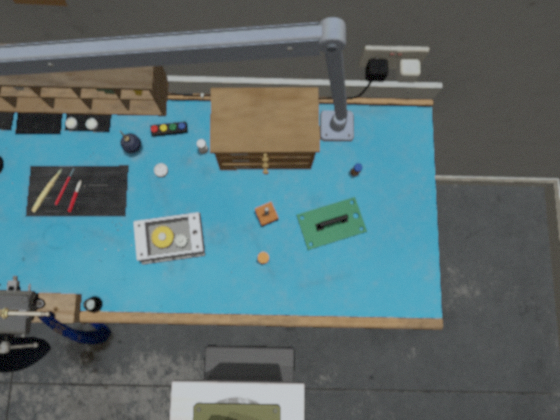

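View pics/side1.png

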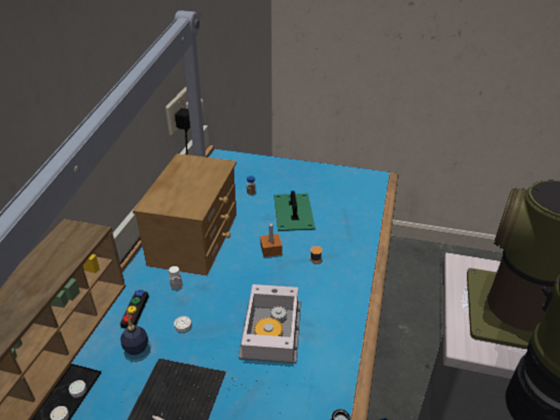

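The top view shows the housing at about (169,238), the stand and pin at (266,213), the cover at (331,223) and the spool at (263,258). The side view shows the same layout. Next I'll enlarge the housing and cover to see which way their holes run.

```bash
python3 - <<'E'
from h import *
T=np.load('top.npz');S=np.load('side.npz')
def crop(p,x,y,w,h,W,H): return cv2.resize(p[y:y+h,x:x+w],(W,H),interpolation=cv2.INTER_CUBIC)
p,s=T['p'],S['p']
im=np.vstack([np.hstack([crop(p,129,205,80,60,400,300),crop(p,291,193,80,60,400,300)]),np.hstack([crop(s,230,280,80,85,282,300),crop(s,255,180,80,85,282,300)])[:, :564] if 0 else np.hstack([crop(s,230,280,80,60,400,300),crop(s,255,180,80,60,400,300)])])
cv2.imwrite('pics/crops.png',im[:,:,::-1])
P=cloud('top',T['d'])
for n,u,v in[('stand',266,213),('hous',169,238),('handle',331,223),('spool',263,258),('bottle',355,168),('tin',161,170),('bench',230,240)]: print(n,P[v,u].round(4),ray('top',u,v,0).round(3))
E
```

```text
stand [ 0.5539 -0.0588  0.0517] [ 0.564 -0.058  0.   ]
hous [0.4907 0.1807 0.0242] [0.494 0.186 0.   ]
handle [ 0.5343 -0.22    0.0419] [ 0.542 -0.226  0.   ]
spool [ 0.4455 -0.0538  0.0287] [ 0.448 -0.054  0.   ]
bottle [ 0.6756 -0.2806  0.0467] [ 0.69  -0.289  0.   ]
tin [0.6691 0.2152 0.0112] [0.672 0.218 0.   ]
bench [ 0.4926  0.0314 -0.002 ] [0.492 0.031 0.   ]
```

View pics/crops.png

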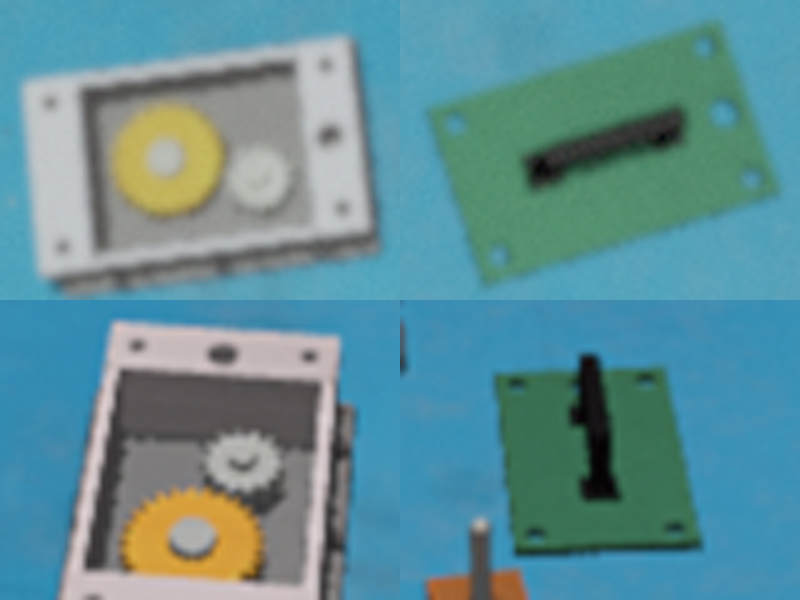

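The guide hole is at the world -y end of both the housing and the cover, so both frames lie close to the world frame. I'll fit both poses from the holes.

```bash
cat >> h.py <<'E'
MODEL=dict(a=(.036,.068),b=(-.036,.068),c=(-.036,-.068),d=(.036,-.068),g=(0,-.066))
def fit(W):  # W: name->world xy ; returns yaw, t, residual(mm)
    k=list(W); A=np.array([MODEL[i] for i in k]); B=np.array([W[i][:2] for i in k])
    a,b=A-A.mean(0),B-B.mean(0)
    th=np.arctan2((a[:,0]*b[:,1]-a[:,1]*b[:,0]).sum(),(a*b).sum())
    R=np.array([[np.cos(th),-np.sin(th)],[np.sin(th),np.cos(th)]]); t=B.mean(0)-R@A.mean(0)
    return th,t,R,((B-(A@R.T+t))*1e3).round(1)
E
python3 - <<'E'
from h import *
def px(o,x,y): return o[0]+(x+.5)/5-.5,o[1]+(y+.5)/5-.5
H=dict(a=(50,103),b=(63,246),c=(343,208),d=(326,65),g=(329,134))
C=dict(a=(56,124),b=(101,256),c=(352,180),d=(306,47),g=(325,113))
Hs=dict(d=(137,45),c=(309,55),g=(223,53))
Cs=dict(d=(117,83),c=(246,80),a=(137,233),b=(275,227))
for nm,n,D,o,z in[('H','top',H,(129,205),.045),('C','top',C,(291,193),.005),('Hs','side',Hs,(230,280),.045),('Cs','side',Cs,(255,180),.005)]:
    th,t,R,r=fit({k:ray(n,*px(o,*v),z) for k,v in D.items()})
    print(nm,th.round(4),t.round(4),'g',(R@[0,-.066]+t).round(4),r.tolist())
# pin: side tip at crop (480,525)->(80,225), top view via depth cloud points above 35mm near stand
T=np.load('top.npz');P=cloud('top',T['d'])
m=(abs(P[...,0]-.555)<.03)&(abs(P[...,1]+.06)<.03)
for lo,hi in((.022,.035),(.06,.09)):
    k=m&(P[...,2]>lo)&(P[...,2]<hi); print(lo,k.sum(),P[k].mean(0).round(4) if k.any() else '', (P[k].max(0)+P[k].min(0))/2 if k.any() else '')
print('pin side tip',ray('side',*px((255,180),80,221),.08))
Q=cloud('side',np.load('side.npz')['d'])
m=(abs(Q[...,0]-.555)<.03)&(abs(Q[...,1]+.06)<.03)
for lo,hi in((.022,.035),(.04,.06),(.06,.09)):
    k=m&(Q[...,2]>lo)&(Q[...,2]<hi); print(lo,k.sum(),Q[k].mean(0).round(4) if k.any() else '')
E
```

```text
H 0.1638 [0.4939 0.1799] g [0.5046 0.1148] [[-0.5, -0.3], [0.6, -0.1], [-0.2, -0.2], [-0.7, 0.0], [0.8, 0.6]]
C 0.322 [ 0.5413 -0.226 ] g [ 0.5622 -0.2886] [[-0.2, -0.2], [0.6, -0.7], [-0.7, 0.4], [-0.0, 0.2], [0.3, 0.4]]
Hs 0.1753 [0.4919 0.1826] g [0.5034 0.1176] [[0.1, 0.1], [0.0, 0.1], [-0.1, -0.2]]
Cs 0.324 [ 0.5413 -0.223 ] g [ 0.5623 -0.2856] [[0.2, -0.4], [-0.2, 1.4], [-0.5, -0.5], [0.4, -0.5]]
0.022 306 [ 0.557  -0.0592  0.0283] [ 0.5561112  -0.05986716  0.02841243]
0.06 18 [ 0.5569 -0.0595  0.0739] [ 0.55769301 -0.05989634  0.07092896]
pin side tip [ 0.55803732 -0.05587352  0.08      ]
0.022 249 [ 0.5551 -0.0521  0.0281]
0.04 32 [ 0.5567 -0.0539  0.0492]
0.06 37 [ 0.557  -0.0543  0.0696]
```

```bash
cat >> h.py <<'E'
def togo(x,y,z,phi=None):
    s=bot.read_state(); w,a,b,c=s['tcp_rot']; p=s['eef_pos']
    from scipy.spatial.transform import Rotation as Ro
    M=Ro.from_quat([a,b,c,w]).as_matrix(); f=np.arctan2(M[1,1],M[0,1])
    d=(np.array([x,y,z])-p)*1e3; print('t',round(s['t'],2),'pos',p.round(4),'phi',f.round(4),'zaxis',M[:,2].round(3),'w',round(s['width'],4),'F',s['ft_force'].round(1),'q',s['q'].round(2))
    print('tool shift mm',(M.T@d).round(1),'twist',None if phi is None else round((f-phi+np.pi/2)%np.pi-np.pi/2,4))
E
python3 - <<'E'
from h import *
P=cloud('top',np.load('top.npz')['d'])
k=(P[...,2]>.1)&(P[...,2]<.6)&(P[...,1]<.2)&(P[...,1]>-.4)&(P[...,0]>.3)&(P[...,0]<1)
print(P[k].min(0),P[k].max(0), np.percentile(P[k][:,2],[10,50,90]))
E
```

```text
[ 0.65860929 -0.39998768  0.10000402] [0.9029728  0.1999975  0.51606814] [0.15960679 0.30801897 0.48117108]
```

>>> arm_command --increments '[[[-36, -29, 0], 0, 1], [[-36, -29, 0], 0, 1], [[-36, -29, 0], 0, 1], [[-36, -29, 0], 0, 1], [[-36, -29, 0], 0, 1], [[-36, -29, 0], 0, 1], [[-36, -29, 0], 0, 1], [[-36, -29, 0], 0, 1]]'

```text
t: 0.9
eef_pos: [0.3559, 0.2065, 0.2273]
tcp_rot: [-0.001, 0.118, 0.993, -0.002]
ft_force: [0.9, -0.1, -0.5]
width: 0.085
```

>>> arm_command --increments '[[[-35, -28, 0], 0.146, 1], [[-39, -23, 0], 0.146, 1], [[-42, -17, 0], 0.146, 1], [[-44, -10, 0], 0.146, 1], [[-45, -4, 0], 0.146, 1], [[-45, 3, 0], 0.146, 1], [[-44, 9, 0], 0.146, 1], [[0, 0, 30], 0, 1]]'

```text
t: 1.7
eef_pos: [0.5572, -0.0631, 0.1981]
tcp_rot: [0.004, 0.604, 0.797, 0.0]
ft_force: [0.7, 0.1, -0.2]
width: 0.0854
```

```bash
python3 -c "
from h import *
togo(.557,-.0575,.115,.25)"
```

```text
t 1.7 pos [ 0.5572 -0.0631  0.1981] phi 0.2736 zaxis [ 0.006 -0.004 -1.   ] w 0.0854 F [ 0.7  0.1 -0.2] q [-0.11  0.33 -0.12  1.11 -0.    1.19]
tool shift mm [ 5.9  0.9 83.1] twist 0.0236
```

>>> arm_command --increments '[[[6, 1, 20], 0.024, 1], [[0, 0, 25], 0, 1], [[0, 0, 25], 0, 1], [[0, 0, 17], 0, 1], [[0, 0, 0], 0, 1], [[0, 0, 0], 0, 1], [[0, 0, 0], 0, 1], [[0, 0, 0], 0, 1]]'

```text
t: 2.5
eef_pos: [0.5542, -0.06, 0.103]
tcp_rot: [-0.0, 0.616, 0.788, -0.002]
ft_force: [0.6, -0.2, 0.4]
width: 0.0857
```

```bash
python3 - <<'E'
from h import *
togo(.557,-.0575,.05,.25)
p,d=snap('side')
x,y=220,160
im=cv2.resize(p[y:y+110,x:x+140],None,fx=5,fy=5,interpolation=cv2.INTER_CUBIC)
cv2.imwrite('pics/c3.png',im[:,:,::-1])
s=bot.read_state()['eef_pos']
print('tcp px in crop',(proj('side',s)-[x,y])*5,'pin top pred',(proj('side',[.557,-.0575,.08])-[x,y])*5)
E
```

```text
t 2.5 pos [ 0.5542 -0.06    0.103 ] phi 0.2428 zaxis [-0.004 -0.003 -1.   ] w 0.0857 F [ 0.6 -0.2  0.4] q [-0.11  0.4  -0.28  0.89 -0.    1.22]
tool shift mm [ 1.8  3.5 53. ] twist -0.0072
tcp px in crop [262.61671213 275.12859486] pin top pred [256.06094129 317.29065489]
```

View pics/c3.png

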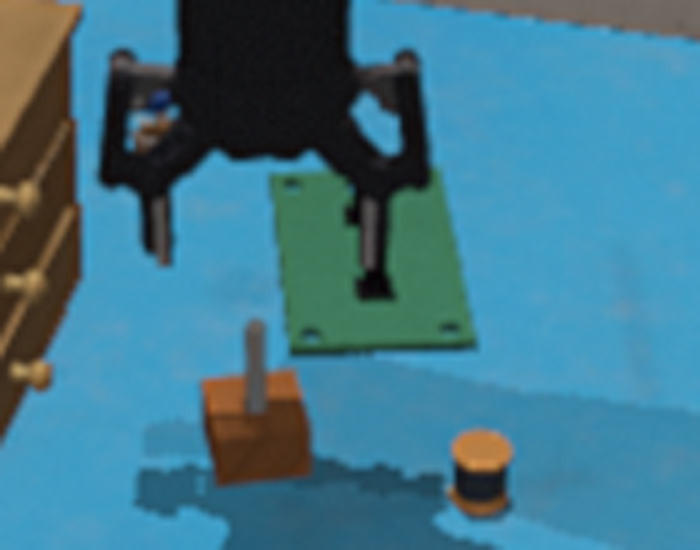

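The side view shows the open fingers astride the pin: tips at crop (163,265) and (372,265), pin top at (255,320). The path down is clear, so I'll descend and grip.

>>> arm_command --increments '[[[2, 3, 15], 0, 1], [[0, 0, 20], 0, 1], [[0, 0, 15], 0, 1], [[0, 0, 4], 0, 1], [[0, 0, 0], 0, 1], [[0, 0, 0], 0, 0], [[0, 0, 0], 0, 0], [[0, 0, 0], 0, 0]]'

```text
t: 3.35
eef_pos: [0.5637, -0.0579, 0.0558]
tcp_rot: [0.006, 0.616, 0.788, 0.002]
ft_force: [0.3, -0.2, 1.2]
width: 0.0442
```

>>> arm_command --increments '[[[0, 0, 0], 0, 0], [[0, 0, 0], 0, 0], [[0, 0, 0], 0, 0], [[0, 0, 0], 0, 0], [[0, 0, 0], 0, 0], [[0, 0, 0], 0, 0], [[0, 0, 0], 0, 0], [[0, 0, 0], 0, 0]]'

```text
t: 4.15
eef_pos: [0.5623, -0.0585, 0.0569]
tcp_rot: [0.006, 0.616, 0.787, 0.001]
ft_force: [-1.4, -1.0, 2.7]
width: 0.0073
```

```bash
python3 -c "
from h import *
togo(.557,-.0575,.05,.25)"
```

```text
t 4.15 pos [ 0.5623 -0.0585  0.0569] phi 0.2427 zaxis [ 0.011 -0.006 -1.   ] w 0.0073 F [-1.4 -1.   2.7] q [-0.1   0.45 -0.34  0.77 -0.    1.23]
tool shift mm [ 2.3 -5.   6.9] twist -0.0073
```

```bash
python3 - <<'E'
from h import *
togo(.557,-.0575,.05,.25)
p,d=snap('side')
x,y=240,190
im=cv2.resize(p[y:y+75,x:x+80],None,fx=7,fy=7,interpolation=cv2.INTER_CUBIC)
cv2.imwrite('pics/c4.png',im[:,:,::-1])
print(bot.read_state()['width'])
E
```

```text
t 4.15 pos [ 0.5623 -0.0585  0.0569] phi 0.2427 zaxis [ 0.011 -0.006 -1.   ] w 0.0073 F [-1.4 -1.   2.7] q [-0.1   0.45 -0.34  0.77 -0.    1.23]
tool shift mm [ 2.3 -5.   6.9] twist -0.0073
0.007287958180417131
```

View pics/c4.png

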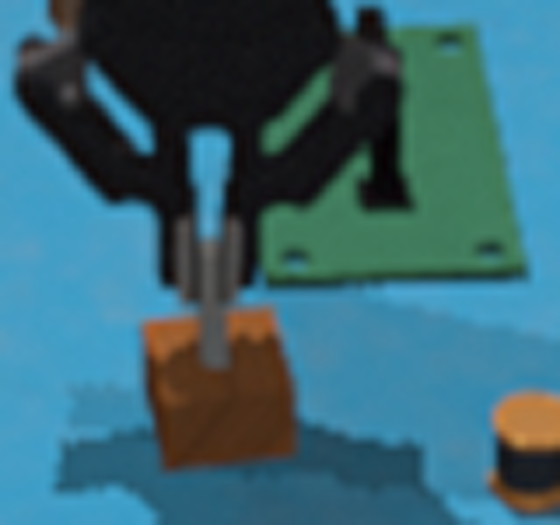

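Pads hold the top ~24 mm of the pin (pin at crop x≈213, pad tips at y≈295, well above the stand). Lift and carry toward the bore.

>>> arm_command --increments '[[[0, 0, -10], 0, 0], [[0, 0, -20], 0, 0], [[0, 0, -25], 0, 0], [[0, 0, -25], 0, 0], [[20, -2, 0], 0, 0], [[35, -3, 0], 0, 0], [[40, -3, 0], 0, 0], [[35, -3, 0], 0, 0]]'

```text
t: 5.0
eef_pos: [0.5273, 0.0667, 0.144]
tcp_rot: [0.011, 0.619, 0.785, 0.007]
ft_force: [-0.1, 0.7, -1.4]
width: 0.0073
```

```bash
python3 -c "
from h import *
togo(.504,.116,.14,.167)"
```

```text
t 5.0 pos [0.5273 0.0667 0.144 ] phi 0.2347 zaxis [ 0.026 -0.003 -1.   ] w 0.0073 F [-0.1  0.7 -1.4] q [ 0.13  0.31 -0.31  0.93 -0.01  1.47]
tool shift mm [ 53.4 -11.3   3.2] twist 0.0677
```

>>> arm_command --increments '[[[25, -5, 0], 0.03, 0], [[20, -4, 0], 0.03, 0], [[8, -2, 0], 0, 0], [[0, 0, 0], 0, 0], [[0, 0, 0], 0, 0], [[0, 0, 0], 0, 0], [[0, 0, 0], 0, 0], [[0, 0, 0], 0, 0]]'

```text
t: 5.8
eef_pos: [0.5077, 0.1206, 0.1469]
tcp_rot: [0.013, 0.642, 0.767, 0.011]
ft_force: [0.2, -0.4, -0.7]
width: 0.0072
```

```bash
python3 - <<'E'
from h import *
togo(.504,.116,.14,.167)
p,d=snap('side')
x,y=230,255
im=cv2.resize(p[y:y+75,x:x+100],None,fx=7,fy=7,interpolation=cv2.INTER_CUBIC)
cv2.imwrite('pics/c5.png',im[:,:,::-1])
E
```

```text
t 5.8 pos [0.5077 0.1206 0.1469] phi 0.1775 zaxis [ 0.035 -0.    -0.999] w 0.0072 F [ 0.2 -0.4 -0.7] q [ 0.24  0.28 -0.34  0.92 -0.01  1.63]
tool shift mm [-3.8 -4.6  6.8] twist 0.0105
```

View pics/c5.png

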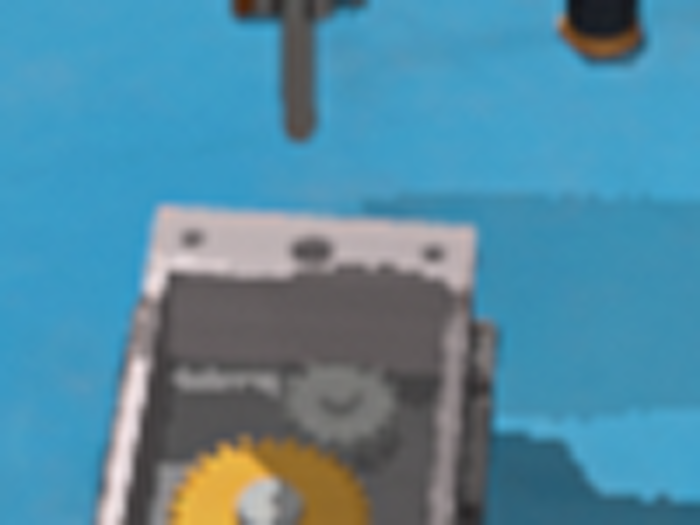

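The pin's lower end is at crop (300,123) for the ball centre. The bore mouth is at (312,250), with corner holes at (192,238) and (434,253). I'll work out the relative offset in this one view.

```bash
python3 - <<'E'
from h import *
f=lambda x,y:(230+(x+.5)/7-.5,255+(y+.5)/7-.5)
s=bot.read_state()['eef_pos']
b=ray('side',*f(300,123),s[2]-.0469); g=ray('side',*f(312,250),.045)
print('ball',b,'bore',g,'tcp-ball',s-b)
th,t,R,r=fit(dict(d=ray('side',*f(192,238),.045),c=ray('side',*f(434,253),.045),g=g)); print(th,R@[0,-.066]+t,r)
togo(*(s+(g-b))[:2],.14)
E
```

```text
ball [0.5056009  0.1221863  0.09998005] bore [0.50334916 0.11764717 0.045     ] tcp-ball [ 0.00202796 -0.0016299   0.0469    ]
0.16983366478439577 [0.50330549 0.11771216] [[ 0.2  0.1]
 [-0.2 -0. ]
 [ 0.  -0.1]]
t 5.85 pos [0.5076 0.1206 0.1469] phi 0.1775 zaxis [ 0.035 -0.    -0.999] w 0.0071 F [ 0.5  0.4 -0.2] q [ 0.24  0.28 -0.34  0.92 -0.01  1.63]
tool shift mm [-4.  -3.3  6.8] twist None
```

>>> arm_command --increments '[[[-4, -3, 5], 0.01, 0], [[0, 0, 10], 0, 0], [[0, 0, 10], 0, 0], [[0, 0, 10], 0, 0], [[0, 0, 8], 0, 0], [[0, 0, 0], 0, 0], [[0, 0, 0], 0, 0], [[0, 0, 0], 0, 0]]'

```text
t: 6.65
eef_pos: [0.5056, 0.1146, 0.0982]
tcp_rot: [0.012, 0.646, 0.763, 0.01]
ft_force: [-0.3, 0.7, -0.1]
width: 0.0076
```

```bash
python3 - <<'E'
from h import *
togo(.5054,.1161,.1,.167)
p,d=snap('side')
x,y=230,255
im=cv2.resize(p[y:y+75,x:x+100],None,fx=7,fy=7,interpolation=cv2.INTER_CUBIC)
cv2.imwrite('pics/c6.png',im[:,:,::-1])
E
```

```text
t 6.65 pos [0.5056 0.1146 0.0982] phi 0.1654 zaxis [ 0.031 -0.001 -1.   ] w 0.0076 F [-0.3  0.7 -0.1] q [ 0.23  0.32 -0.42  0.8  -0.01  1.63]
tool shift mm [ 1.5  0.1 -1.8] twist -0.0016
```

View pics/c6.png

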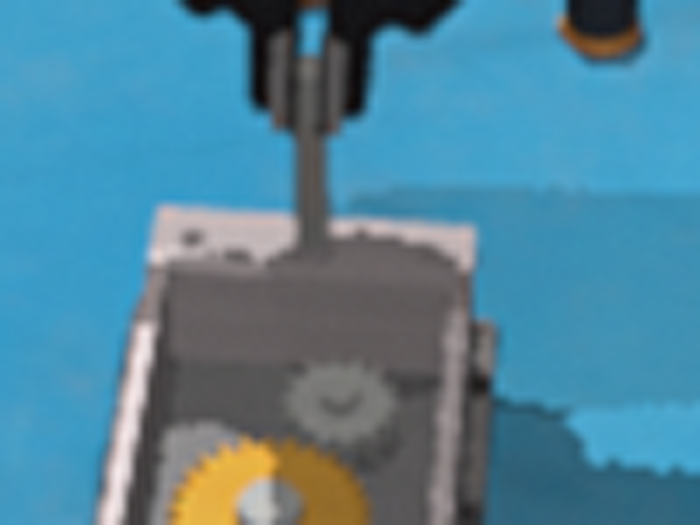

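Pin axis at x≈313, lower end at y≈252, right over the bore (312,250). I'll lower gently and watch the force.

>>> arm_command --increments '[[[1, 0, 2], 0, 0], [[0, 0, 4], 0, 0], [[0, 0, 4], 0, 0], [[0, 0, 4], 0, 0], [[0, 0, 3], 0, 0], [[0, 0, 3], 0, 0], [[0, 0, 0], 0, 0], [[0, 0, 0], 0, 0]]'

```text
t: 7.5
eef_pos: [0.5064, 0.1158, 0.0773]
tcp_rot: [0.013, 0.646, 0.763, 0.01]
ft_force: [-0.3, 0.1, -0.4]
width: 0.0078
```

```bash
python3 -c "
from h import *
togo(.5054,.1161,.062,.167)"
```

```text
t 7.5 pos [0.5064 0.1158 0.0773] phi 0.1656 zaxis [ 0.032 -0.001 -0.999] w 0.0078 F [-0.3  0.1 -0.4] q [ 0.23  0.35 -0.45  0.74 -0.01  1.63]
tool shift mm [ 0.6 -1.5 15.3] twist -0.0014
```

>>> arm_command --increments '[[[0, 0, 4], 0, 0], [[0, 0, 4], 0, 0], [[0, 0, 4], 0, 0], [[0, 0, 3], 0, 0], [[0, 0, 2], 0, 0], [[0, 0, 2], 0, 0], [[0, 0, 0], 0, 0], [[0, 0, 0], 0, 0]]'

```text
t: 8.3
eef_pos: [0.5065, 0.1156, 0.0621]
tcp_rot: [0.013, 0.646, 0.763, 0.011]
ft_force: [-1.0, 0.0, -0.1]
width: 0.0078
```

```bash
python3 - <<'E'
from h import *
togo(.5054,.1161,.062,.167)
p,d=snap('side')
x,y=230,255
im=cv2.resize(p[y:y+75,x:x+100],None,fx=7,fy=7,interpolation=cv2.INTER_CUBIC)
cv2.imwrite('pics/c7.png',im[:,:,::-1])
E
```

```text
t 8.3 pos [0.5065 0.1156 0.0621] phi 0.1656 zaxis [ 0.034 -0.001 -0.999] w 0.0078 F [-1.   0.  -0.1] q [ 0.23  0.36 -0.47  0.7  -0.01  1.63]
tool shift mm [ 0.7 -1.   0.1] twist -0.0014
```

View pics/c7.png

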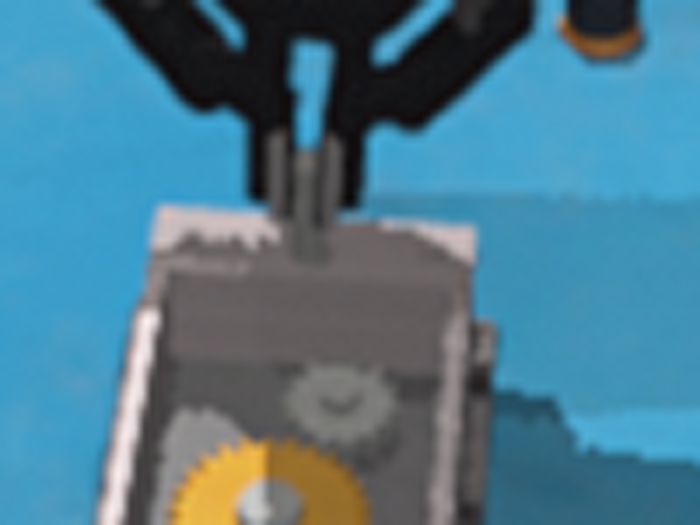

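The pin is in the bore, with about 40 mm visible (crop y 150 to 258). I'll press until it meets the floor, then release.

>>> arm_command --increments '[[[0, 0, 2], 0, 0], [[0, 0, 2], 0, 0], [[0, 0, 2], 0, 0], [[0, 0, 2], 0, 0], [[0, 0, 0], 0, 0], [[0, 0, 0], 0, 0], [[0, 0, 0], 0, 0], [[0, 0, 0], 0, 0]]'

```text
t: 9.15
eef_pos: [0.5066, 0.1156, 0.0618]
tcp_rot: [0.014, 0.646, 0.763, 0.012]
ft_force: [-2.9, -0.9, 6.1]
width: 0.0074
```

>>> arm_command --increments '[[[0, 0, 0], 0, 0.5], [[0, 0, 0], 0, 0.5], [[0, 0, 0], 0, 0.5], [[0, 0, -8], 0, 0.7], [[0, 0, -20], 0, 1], [[0, 0, -30], 0, 1], [[0, 0, -40], 0, 1], [[0, 0, -20], 0, 1]]'

```text
t: 9.95
eef_pos: [0.5016, 0.1155, 0.1804]
tcp_rot: [0.012, 0.646, 0.763, 0.01]
ft_force: [0.2, 0.3, 0.0]
width: 0.0856
```

```bash
python3 -c "
from h import *
togo(.541,-.2245,.15,.323)"
```

```text
t 9.95 pos [0.5016 0.1155 0.1804] phi 0.1657 zaxis [ 0.032 -0.001 -0.999] w 0.0856 F [0.2 0.3 0. ] q [ 0.23  0.25 -0.29  1.   -0.01  1.64]
tool shift mm [-341.6  -18.2   32. ] twist -0.1573
```

>>> arm_command --increments '[[[-40, -2, 0], -0.02, 1], [[-44, -2, 0], -0.02, 1], [[-44, -2, 0], -0.02, 1], [[-44, -2, 0], -0.02, 1], [[-44, -2, 0], -0.02, 1], [[-44, -2, 0], -0.02, 1], [[-42, -2, 0], -0.02, 1], [[-38, -2, 0], -0.02, 1]]'

```text
t: 10.75
eef_pos: [0.5755, -0.2246, 0.1943]
tcp_rot: [0.021, 0.576, 0.817, 0.016]
ft_force: [0.4, -0.3, 1.1]
width: 0.0854
```

```bash
python3 - <<'E'
from h import *
togo(.541,-.2245,.1,.323)
p,d=snap('top')
T=np.load('top.npz')
x,y=129,205
im=cv2.resize(p[y:y+60,x:x+80],None,fx=8,fy=8,interpolation=cv2.INTER_CUBIC)
cv2.imwrite('pics/c8.png',im[:,:,::-1])
E
```

```text
t 10.75 pos [ 0.5755 -0.2246  0.1943] phi 0.3443 zaxis [ 0.052  0.002 -0.999] w 0.0854 F [ 0.4 -0.3  1.1] q [-0.38  0.4  -0.03  1.09  0.02  0.84]
tool shift mm [ 13.2 -37.1  92.4] twist 0.0213
```

View pics/c8.png

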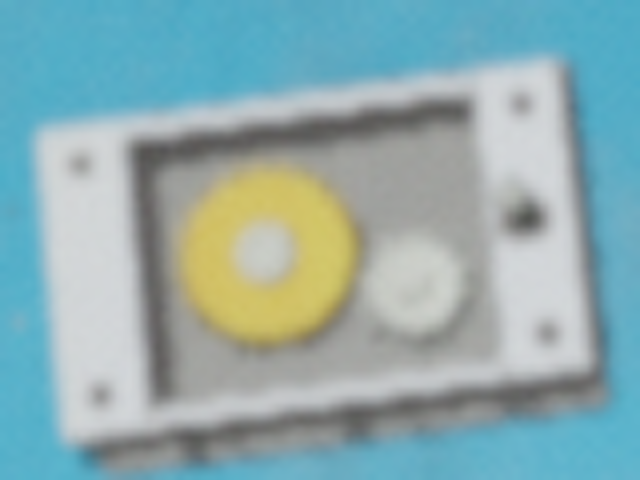

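The pin stands in the bore at crop (520,205), with its lit top at (512,190). The tool has tilted about 3° outward, apparently in the fast sweeps. I'll see how slower moves change that before gripping.

>>> arm_command --increments '[[[3, -9, 0], 0.02, 1], [[3, -9, 0], 0, 1], [[3, -9, 0], 0, 1], [[3, -9, 0], 0, 1], [[0, 0, 0], 0, 1], [[0, 0, 0], 0, 1], [[0, 0, 0], 0, 1], [[0, 0, 0], 0, 1]]'

```text
t: 11.6
eef_pos: [0.535, -0.2279, 0.1932]
tcp_rot: [0.023, 0.585, 0.81, 0.015]
ft_force: [-0.9, 0.9, -0.2]
width: 0.0852
```

```bash
python3 -c "
from h import *
togo(.541,-.2245,.1,.323)"
```

```text
t 11.6 pos [ 0.535  -0.2279  0.1932] phi 0.3206 zaxis [ 0.054 -0.003 -0.999] w 0.0852 F [-0.9  0.9 -0.2] q [-0.41  0.34 -0.13  1.05  0.02  0.84]
tool shift mm [ 3.2  2.1 93.4] twist -0.0024
```

>>> arm_command --increments '[[[0, 0, 25], 0, 1], [[0, 0, 25], 0, 1], [[0, 0, 20], 0, 1], [[0, 0, 0], 0, 1], [[0, 0, 0], 0, 1], [[0, 0, 0], 0, 1], [[0, 0, 0], 0, 1], [[0, 0, 0], 0, 1]]'

```text
t: 12.4
eef_pos: [0.5445, -0.2291, 0.1259]
tcp_rot: [0.028, 0.584, 0.811, 0.016]
ft_force: [-0.1, -0.1, -0.8]
width: 0.0853
```

```bash
python3 -c "
from h import *
togo(.541,-.2245,.1,.323)"
```

```text
t 12.4 pos [ 0.5445 -0.2291  0.1259] phi 0.3229 zaxis [ 0.063 -0.007 -0.998] w 0.0853 F [-0.1 -0.1 -0.8] q [-0.41  0.39 -0.24  0.88  0.02  0.84]
tool shift mm [ 6.1 -3.4 25.6] twist -0.0001
```

>>> arm_command --increments '[[[0, 0, 0], 0, 1], [[0, 0, 0], 0, 1], [[0, 0, 0], 0, 1], [[0, 0, 0], 0, 1], [[0, 0, 0], 0, 1], [[0, 0, 0], 0, 1], [[0, 0, 0], 0, 1], [[0, 0, 0], 0, 1]]'

```text
t: 13.2
eef_pos: [0.5454, -0.2296, 0.1277]
tcp_rot: [0.029, 0.584, 0.811, 0.016]
ft_force: [0.4, 0.3, 0.3]
width: 0.0855
```

```bash
python3 -c "
from h import *
togo(.541,-.2245,.1,.323)"
```

```text
t 13.2 pos [ 0.5454 -0.2296  0.1277] phi 0.3228 zaxis [ 0.066 -0.008 -0.998] w 0.0855 F [0.4 0.3 0.3] q [-0.41  0.39 -0.23  0.89  0.02  0.84]
tool shift mm [ 7.  -4.2 27.3] twist -0.0002
```

>>> arm_command --increments '[[[0, 0, -40], 0, 1], [[0, 0, -40], 0, 1], [[0, 0, 0], 0, 1], [[0, 0, 0], 0, 1], [[0, 0, 40], 0, 1], [[0, 0, 40], 0, 1], [[0, 0, 0], 0, 1], [[0, 0, 0], 0, 1]]'

```text
t: 14.0
eef_pos: [0.5441, -0.229, 0.126]
tcp_rot: [0.028, 0.584, 0.811, 0.016]
ft_force: [-0.4, -0.0, -0.1]
width: 0.0856
```

```bash
python3 -c "
from h import *
togo(.541,-.2245,.1,.323)"
```

```text
t 14.0 pos [ 0.5441 -0.229   0.126 ] phi 0.3228 zaxis [ 0.064 -0.007 -0.998] w 0.0856 F [-0.4 -0.  -0.1] q [-0.41  0.39 -0.24  0.88  0.02  0.84]
tool shift mm [ 6.  -3.  25.7] twist -0.0002
```

Idle rows drift only slightly (+0.003 per call), so most of the tilt comes from transients at the row steps. I'll test abrupt steps up with slow steps down, to see whether that reverses it.

>>> arm_command --increments '[[[0, 0, -50], 0, 1], [[0, 0, 0], 0, 1], [[0, 0, -50], 0, 1], [[0, 0, 0], 0, 1], [[0, 0, 0], 0, 1], [[0, 0, 0], 0, 1], [[0, 0, 0], 0, 1], [[0, 0, 0], 0, 1]]'

```text
t: 14.8
eef_pos: [0.5364, -0.2278, 0.2268]
tcp_rot: [0.029, 0.584, 0.811, 0.016]
ft_force: [0.2, -0.3, -0.3]
width: 0.0852
```

>>> arm_command --increments '[[[0, 0, 12], 0, 1], [[0, 0, 12], 0, 1], [[0, 0, 12], 0, 1], [[0, 0, 12], 0, 1], [[0, 0, 12], 0, 1], [[0, 0, 12], 0, 1], [[0, 0, 12], 0, 1], [[0, 0, 12], 0, 1]]'

```text
t: 15.6
eef_pos: [0.5392, -0.2268, 0.1171]
tcp_rot: [0.024, 0.584, 0.811, 0.015]
ft_force: [0.6, -0.2, -0.2]
width: 0.0852
```

>>> arm_command --increments '[[[0, 50, 0], 0, 1], [[0, 0, 0], 0, 1], [[0, 0, 0], 0, 1], [[0, 0, 0], 0, 1], [[0, 0, 0], 0, 1], [[0, 0, 0], 0, 1], [[0, 0, 0], 0, 1], [[0, 0, 0], 0, 1]]'

```text
t: 16.4
eef_pos: [0.5773, -0.2078, 0.1073]
tcp_rot: [0.013, 0.585, 0.811, 0.012]
ft_force: [0.3, -0.2, 0.7]
width: 0.0855
```

>>> arm_command --increments '[[[0, -50, 0], 0, 1], [[0, 0, 0], 0, 1], [[0, 0, 0], 0, 1], [[0, 0, 0], 0, 1], [[0, 0, 0], 0, 1], [[0, 0, 0], 0, 1], [[0, 0, 0], 0, 1], [[0, 0, 0], 0, 1]]'

```text
t: 17.2
eef_pos: [0.5294, -0.2239, 0.1061]
tcp_rot: [0.014, 0.585, 0.811, 0.012]
ft_force: [-0.0, -0.6, 0.5]
width: 0.0854
```

```bash
python3 -c "
from h import *
for l,(w,x,y,z) in dict(a=(0.028,.584,.811,.016)).items(): print(2*(x*z+w*y))
togo(.541,-.2245,.1,.323)"
```

```text
0.06410400000000001
t 17.2 pos [ 0.5294 -0.2239  0.1061] phi 0.3208 zaxis [ 0.037  0.003 -0.999] w 0.0854 F [-0.  -0.6  0.5] q [-0.41  0.4  -0.27  0.86  0.02  0.84]
tool shift mm [-4.2 10.5  6.5] twist -0.0022
```

A single abrupt outward step takes out about 0.025 of tilt. I'll repeat it.

>>> arm_command --increments '[[[0, 50, -5], 0, 1], [[0, 0, 0], 0, 1], [[0, 0, 0], 0, 1], [[0, -10, 0], 0, 1], [[0, -15, 0], 0, 1], [[0, -15, 0], 0, 1], [[0, -8, 0], 0, 1], [[0, 0, 0], 0, 1]]'

```text
t: 18.0
eef_pos: [0.5225, -0.2236, 0.109]
tcp_rot: [0.011, 0.586, 0.81, 0.01]
ft_force: [-0.0, -0.4, 0.4]
width: 0.0856
```

```bash
python3 -c "
from h import *
togo(.541,-.2245,.1,.323)"
```

```text
t 18.0 pos [ 0.5225 -0.2236  0.109 ] phi 0.319 zaxis [ 0.03   0.004 -1.   ] w 0.0856 F [-0.  -0.4  0.4] q [-0.41  0.39 -0.28  0.88  0.02  0.84]
tool shift mm [-6.6 17.   9.5] twist -0.004
```

>>> arm_command --increments '[[[-7, 49, -5], 0, 1], [[0, 0, 0], 0, 1], [[0, 0, 0], 0, 1], [[0, 0, 0], 0, 1], [[0, -40, 0], 0, 1], [[0, 0, 0], 0, 1], [[0, 0, 0], 0, 1], [[0, 0, 0], 0, 1]]'

```text
t: 18.8
eef_pos: [0.5273, -0.2275, 0.1128]
tcp_rot: [0.008, 0.587, 0.809, 0.01]
ft_force: [0.1, 0.2, -0.3]
width: 0.0856
```

```bash
python3 -c "
from h import *
togo(.541,-.2245,.1,.323)"
```

```text
t 18.8 pos [ 0.5273 -0.2275  0.1128] phi 0.3153 zaxis [ 0.025  0.007 -1.   ] w 0.0856 F [ 0.1  0.2 -0.3] q [-0.42  0.4  -0.25  0.9   0.02  0.84]
tool shift mm [-1.4 13.6 13.2] twist -0.0077
```

>>> arm_command --increments '[[[0, 0, -40], 0, 1], [[0, 0, 0], 0, 1], [[0, 0, 13], 0, 1], [[0, 0, 13], 0, 1], [[0, 0, 13], 0, 1], [[0, 0, 13], 0, 1], [[0, 0, 13], 0, 1], [[0, 35, 10], 0, 1]]'

```text
t: 19.6
eef_pos: [0.561, -0.2161, 0.0726]
tcp_rot: [0.007, 0.588, 0.809, 0.009]
ft_force: [-0.3, 0.1, 0.3]
width: 0.0857
```

```bash
python3 -c "
from h import *
togo(.541,-.2245,.1,.323)"
```

```text
t 19.6 pos [ 0.561  -0.2161  0.0726] phi 0.3143 zaxis [ 0.023  0.007 -1.   ] w 0.0857 F [-0.3  0.1  0.3] q [-0.38  0.48 -0.24  0.84  0.01  0.88]
tool shift mm [ -1.8 -20.9 -27.9] twist -0.0087
```

>>> arm_command --increments '[[[-2, -21, 0], 0, 1], [[0, 0, 0], 0, 1], [[0, 0, 0], 0, 1], [[0, 0, 0], 0, 1], [[0, 40, 0], 0, 1], [[0, 0, 0], 0, 1], [[0, 0, 0], 0, 1], [[0, 0, 0], 0, 1]]'

```text
t: 20.4
eef_pos: [0.5818, -0.2086, 0.0637]
tcp_rot: [0.004, 0.586, 0.81, 0.01]
ft_force: [-0.4, -0.0, 0.0]
width: 0.0853
```

```bash
python3 -c "
from h import *
togo(.541,-.2245,.1,.323)"
```

```text
t 20.4 pos [ 0.5818 -0.2086  0.0637] phi 0.3184 zaxis [ 0.018  0.01  -1.   ] w 0.0853 F [-0.4 -0.   0. ] q [-0.35  0.52 -0.19  0.85  0.02  0.9 ]
tool shift mm [ -2.2 -43.  -37.2] twist -0.0046
```

>>> arm_command --increments '[[[-2, -46, 0], 0, 1], [[0, 0, -50], 0, 1], [[0, 0, -50], 0, 1], [[0, 0, 0], 0, 1], [[0, 0, 12], 0, 1], [[0, 0, 12], 0, 1], [[0, 0, 12], 0, 1], [[0, 0, 12], 0, 1]]'

```text
t: 21.2
eef_pos: [0.5115, -0.2176, 0.0999]
tcp_rot: [-0.014, 0.587, 0.809, 0.005]
ft_force: [-0.1, -0.0, -0.4]
width: 0.0852
```

>>> arm_command --increments '[[[0, 0, 12], 0, 1], [[0, 0, 12], 0, 1], [[0, 45, 0], 0, 1], [[0, 0, 0], 0, 1], [[0, 0, 0], 0, 1], [[0, 0, 0], 0, 1], [[0, -40, 0], 0, 1], [[0, 0, 0], 0, 1]]'

```text
t: 22.0
eef_pos: [0.5035, -0.2105, 0.0562]
tcp_rot: [-0.028, 0.587, 0.809, 0.001]
ft_force: [0.3, 0.1, -0.8]
width: 0.085
```

```bash
python3 -c "
from h import *
togo(.541,-.2245,.1,.323)"
```

```text
t 22.0 pos [ 0.5035 -0.2105  0.0562] phi 0.3171 zaxis [-0.044  0.035 -0.998] w 0.085 F [ 0.3  0.1 -0.8] q [-0.4   0.46 -0.32  0.84  0.01  0.85]
tool shift mm [-22.9  29.9 -45.9] twist -0.0059
```

>>> arm_command --increments '[[[0, 0, -12], 0, 1], [[0, 0, -12], 0, 1], [[0, 0, -12], 0, 1], [[0, 0, -12], 0, 1], [[0, 0, -12], 0, 1], [[-10, 10, 0], 0, 1], [[-10, 15, 0], 0, 1], [[0, 0, 0], 0, 1]]'

```text
t: 22.8
eef_pos: [0.5381, -0.2259, 0.1217]
tcp_rot: [-0.025, 0.588, 0.809, 0.002]
ft_force: [-0.4, 0.6, -0.9]
width: 0.0854
```

```bash
python3 -c "
from h import *
togo(.541,-.2245,.1,.323)"
```

```text
t 22.8 pos [ 0.5381 -0.2259  0.1217] phi 0.3143 zaxis [-0.037  0.033 -0.999] w 0.0854 F [-0.4  0.6 -0.9] q [-0.41  0.46 -0.13  1.03  0.02  0.85]
tool shift mm [-0.5  3.8 21.6] twist -0.0087
```

>>> arm_command --increments '[[[0, 46, 0], 0, 1], [[0, 0, 50], 0, 1], [[0, 0, 0], 0, 1], [[0, 0, -12], 0, 1], [[0, 0, -12], 0, 1], [[0, 0, -12], 0, 1], [[0, 0, -12], 0, 1], [[0, 0, 0], 0, 1]]'

```text
t: 23.6
eef_pos: [0.5836, -0.2124, 0.1318]
tcp_rot: [-0.021, 0.588, 0.808, 0.003]
ft_force: [-0.1, 0.3, 0.8]
width: 0.0852
```

```bash
python3 -c "
from h import *
togo(.541,-.2245,.1,.323)"
```

```text
t 23.6 pos [ 0.5836 -0.2124  0.1318] phi 0.3129 zaxis [-0.03   0.03  -0.999] w 0.0852 F [-0.1  0.3  0.8] q [-0.36  0.5  -0.02  1.08  0.02  0.9 ]
tool shift mm [  0.4 -43.6  32.7] twist -0.0101
```

>>> arm_command --increments '[[[0, -44, 0], -0.01, 1], [[0, 0, 0], 0, 1], [[0, 0, 0], 0, 1], [[0, 0, 30], 0, 1], [[0, 0, 30], 0, 1], [[0, 0, 0], 0, 1], [[0, 0, 0], 0, 1], [[0, 0, 0], 0, 1]]'

```text
t: 24.4
eef_pos: [0.5461, -0.2281, 0.0831]
tcp_rot: [-0.011, 0.585, 0.811, 0.005]
ft_force: [0.8, 0.5, -0.0]
width: 0.0852
```

```bash
python3 - <<'E'
from h import *
togo(.541,-.2245,.02,.323)
p,d=snap('side')
x,y=240,150
im=cv2.resize(p[y:y+90,x:x+110],None,fx=6,fy=6,interpolation=cv2.INTER_CUBIC)
cv2.imwrite('pics/c9.png',im[:,:,::-1])
E
```

```text
t 24.4 pos [ 0.5461 -0.2281  0.0831] phi 0.3219 zaxis [-0.012  0.022 -1.   ] w 0.0852 F [ 0.8  0.5 -0. ] q [-0.4   0.48 -0.2   0.91  0.02  0.84]
tool shift mm [ 3.5 -3.4 63.2] twist -0.0011
```

View pics/c9.png

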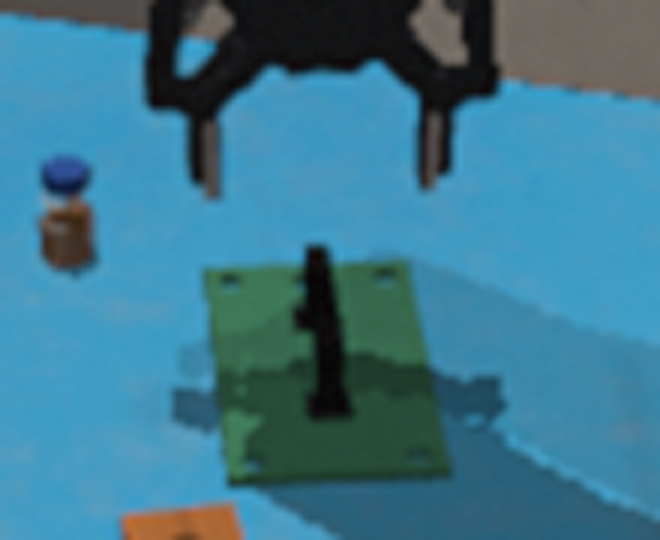

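The bar is centred between the open fingers: tips at crop (210,195) and (430,185), bar at x≈325. The roll about the bar is now nearly zero. Descend.

>>> arm_command --increments '[[[3, -3, 8], 0, 1], [[0, 0, 14], 0, 1], [[0, 0, 14], 0, 1], [[0, 0, 12], 0, 1], [[0, 0, 8], 0, 1], [[0, 0, 4], 0, 1], [[0, 0, 0], 0, 1], [[0, 0, 0], 0, 1]]'

```text
t: 25.25
eef_pos: [0.5455, -0.2261, 0.0251]
tcp_rot: [-0.006, 0.584, 0.811, 0.006]
ft_force: [-0.0, -0.5, 0.1]
width: 0.0853
```

```bash
python3 -c "
from h import *
togo(.541,-.2245,.02,.323)"
```

```text
t 25.25 pos [ 0.5455 -0.2261  0.0251] phi 0.3222 zaxis [-0.003  0.018 -1.   ] w 0.0853 F [-0.  -0.5  0.1] q [-0.4   0.53 -0.29  0.76  0.02  0.85]
tool shift mm [ 2.9 -3.7  5.1] twist -0.0008
```

>>> arm_command --increments '[[[2, -3, 4], 0, 1], [[0, 0, 0], 0, 0], [[0, 0, 0], 0, 0], [[0, 0, 0], 0, 0], [[0, 0, 0], 0, 0], [[0, 0, 0], 0, 0], [[0, 0, 0], 0, 0], [[0, 0, 0], 0, 0]]'

```text
t: 26.05
eef_pos: [0.5431, -0.2257, 0.0226]
tcp_rot: [-0.005, 0.584, 0.811, 0.007]
ft_force: [-0.1, 0.1, -1.2]
width: 0.0108
```

>>> arm_command --increments '[[[0, 0, 0], 0, 0], [[0, 0, 0], 0, 0], [[0, 0, 0], 0, 0], [[0, 0, 0], 0, 0], [[0, 0, -3], 0, 0], [[0, 0, -6], 0, 0], [[0, 0, -8], 0, 0], [[0, 0, -10], 0, 0]]'

```text
t: 26.85
eef_pos: [0.5407, -0.2251, 0.0489]
tcp_rot: [-0.008, 0.584, 0.811, 0.006]
ft_force: [-0.7, -0.0, -1.3]
width: 0.0104
```

```bash
python3 -c "
from h import *
togo(.5,.181,.13,.167)"
```

```text
t 26.85 pos [ 0.5407 -0.2251  0.0489] phi 0.3223 zaxis [-0.005  0.019 -1.   ] w 0.0104 F [-0.7 -0.  -1.3] q [-0.4   0.5  -0.27  0.81  0.02  0.85]
tool shift mm [399.6  90.1 -73.2] twist 0.1553
```

Cover gripped and lifting. I'll raise it to clear the pin and carry it slowly.

>>> arm_command --increments '[[[0, 0, -14], 0, 0], [[0, 0, -16], 0, 0], [[0, 0, -18], 0, 0], [[0, 0, -18], 0, 0], [[0, 0, -12], 0, 0], [[8, 2, -6], 0, 0], [[16, 3, 0], 0, 0], [[20, 4, 0], 0, 0]]'

```text
t: 27.65
eef_pos: [0.537, -0.1821, 0.1438]
tcp_rot: [-0.004, 0.586, 0.81, 0.007]
ft_force: [-0.3, 0.2, -2.3]
width: 0.01
```

```bash
python3 -c "
from h import *
togo(.4945,.181,.14,.167)"
```

```text
t 27.65 pos [ 0.537  -0.1821  0.1438] phi 0.3185 zaxis [ 0.002  0.016 -1.   ] w 0.01 F [-0.3  0.2 -2.3] q [-0.34  0.38 -0.19  1.    0.02  0.92]
tool shift mm [358.1  73.3   9.7] twist 0.1515
```

>>> arm_command --increments '[[[24, 5, 0], 0.01, 0], [[24, 5, 0], 0.01, 0], [[24, 5, 0], 0.01, 0], [[24, 4, 0], 0.01, 0], [[24, 4, 0], 0.01, 0], [[24, 4, 0], 0.01, 0], [[24, 3, 0], 0.01, 0], [[24, 3, 0], 0.01, 0]]'

```text
t: 28.45
eef_pos: [0.5037, 0.029, 0.1432]
tcp_rot: [-0.011, 0.618, 0.786, 0.006]
ft_force: [-0.0, -0.6, -1.7]
width: 0.0107
```

```bash
python3 -c "
from h import *
togo(.4945,.181,.14,.167)"
```

```text
t 28.45 pos [0.5037 0.029  0.1432] phi 0.2394 zaxis [-0.01   0.022 -1.   ] w 0.0107 F [-0.  -0.6 -1.7] q [ 0.04  0.29 -0.34  0.95  0.02  1.37]
tool shift mm [149.8  27.1   6.7] twist 0.0724
```

>>> arm_command --increments '[[[24, 4, 0], 0.01, 0], [[24, 4, 0], 0.01, 0], [[24, 4, 0], 0.01, 0], [[24, 3, 0], 0.01, 0], [[22, 3, 0], 0.01, 0], [[16, 2, 0], 0.01, 0], [[8, 1, 0], 0.01, 0], [[0, 0, 0], 0, 0]]'

```text
t: 29.25
eef_pos: [0.479, 0.1871, 0.1423]
tcp_rot: [-0.017, 0.641, 0.767, 0.001]
ft_force: [0.5, 0.2, -3.1]
width: 0.0106
```

```bash
python3 - <<'E'
from h import *
togo(.4945,.181,.14,.167)
p,d=snap('side')
x,y=200,200
im=cv2.resize(p[y:y+150,x:x+150],None,fx=4,fy=4,interpolation=cv2.INTER_CUBIC)
cv2.imwrite('pics/c10.png',im[:,:,::-1])
E
```

```text
t 29.25 pos [0.479  0.1871 0.1423] phi 0.1783 zaxis [-0.024  0.023 -0.999] w 0.0106 F [ 0.5  0.2 -3.1] q [ 0.35  0.31 -0.31  0.96  0.03  1.75]
tool shift mm [-8.8 14.2  1.8] twist 0.0113
```

View pics/c10.png

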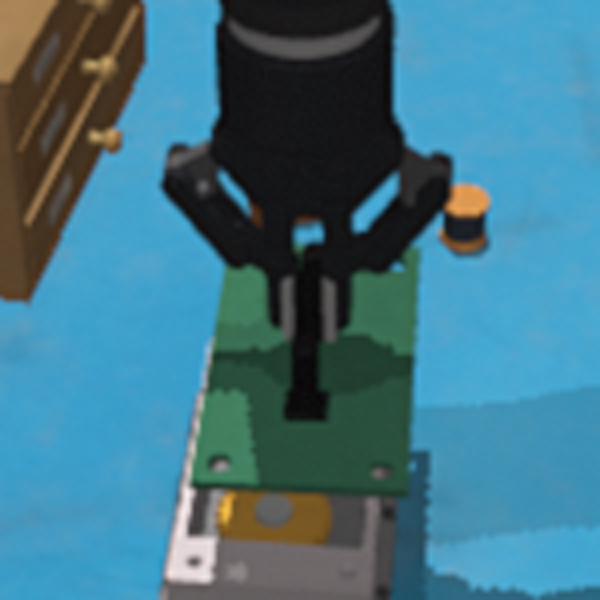

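The cover is held over the housing, with its b and a holes visible at crop (380,472) and (220,463). It still carries about -0.02 rad of roll. I'll move inward over the target and use quick down steps to take that out.

>>> arm_command --increments '[[[-9, 16, 0], 0.01, 0], [[0, 0, -12], 0, 0], [[0, 0, -12], 0, 0], [[0, 0, -12], 0, 0], [[0, 0, -12], 0, 0], [[0, 0, 0], 0, 0], [[0, 0, 0], 0, 0], [[0, 0, 0], 0, 0]]'

```text
t: 30.1
eef_pos: [0.4952, 0.1735, 0.1906]
tcp_rot: [-0.017, 0.647, 0.762, -0.002]
ft_force: [0.4, -1.3, -1.5]
width: 0.0107
```

```bash
python3 -c "
from h import *
togo(.496,.1807,.14,.167)"
```

```text
t 30.1 pos [0.4952 0.1735 0.1906] phi 0.1623 zaxis [-0.029  0.019 -0.999] w 0.0107 F [ 0.4 -1.3 -1.5] q [ 0.32  0.3  -0.2   1.1   0.03  1.73]
tool shift mm [ 5.8  3.2 50.7] twist -0.0047
```

>>> arm_command --increments '[[[0, 0, 30], 0, 0], [[0, 0, 20], 0, 0], [[0, 0, 0], 0, 0], [[0, 0, 0], 0, 0], [[0, 0, 0], 0, 0], [[0, 0, 0], 0, 0], [[0, 0, 0], 0, 0], [[0, 0, 0], 0, 0]]'

```text
t: 30.9
eef_pos: [0.4946, 0.1743, 0.141]
tcp_rot: [-0.016, 0.648, 0.762, -0.001]
ft_force: [-0.1, -0.0, -2.0]
width: 0.0109
```

```bash
python3 -c "
from h import *
togo(.496,.1807,.14,.167)"
```

```text
t 30.9 pos [0.4946 0.1743 0.141 ] phi 0.1619 zaxis [-0.026  0.019 -0.999] w 0.0109 F [-0.1 -0.  -2. ] q [ 0.32  0.33 -0.29  0.97  0.03  1.73]
tool shift mm [6.  2.5 1.1] twist -0.0051
```

>>> arm_command --increments '[[[-30, 0, 0], 0, 0], [[-44, 0, 0], 0, 0], [[-44, 0, 0], 0, 0], [[-44, 0, 0], 0, 0], [[40, 0, 0], 0, 0], [[44, 0, 0], 0, 0], [[44, 0, 0], 0, 0], [[35, 0, 0], 0, 0]]'

```text
t: 31.7
eef_pos: [0.5053, 0.1605, 0.1446]
tcp_rot: [-0.011, 0.658, 0.753, 0.003]
ft_force: [2.0, 0.1, -1.1]
width: 0.0105
```

```bash
python3 -c "
from h import *
togo(.496,.1807,.14,.167)"
```

```text
t 31.7 pos [0.5053 0.1605 0.1446] phi 0.134 zaxis [-0.012  0.019 -1.   ] w 0.0105 F [ 2.   0.1 -1.1] q [ 0.29  0.33 -0.28  0.97  0.02  1.73]
tool shift mm [21.2 -6.5  5.1] twist -0.033
```

>>> arm_command --increments '[[[-40, 0, 0], 0, 0], [[-44, 0, 0], 0, 0], [[-44, 0, 0], 0, 0], [[42, -2, 0], 0, 0], [[44, -2, 0], 0, 0], [[44, -2, 0], -0.01, 0], [[19, 0, 0], -0.02, 0], [[0, 0, 0], 0, 0]]'

```text
t: 32.5
eef_pos: [0.5032, 0.1816, 0.149]
tcp_rot: [-0.007, 0.648, 0.762, 0.009]
ft_force: [-0.3, -0.1, -2.3]
width: 0.0107
```

```bash
python3 -c "
from h import *
togo(.496,.1807,.14,.167)"
```

```text
t 32.5 pos [0.5032 0.1816 0.149 ] phi 0.1614 zaxis [ 0.001  0.022 -1.   ] w 0.0107 F [-0.3 -0.1 -2.3] q [ 0.33  0.32 -0.28  0.97  0.02  1.74]
tool shift mm [ 0.1 -7.3  9. ] twist -0.0056
```

Level now. I'll make the fine alignment slowly, then check the cover pose from depth.

>>> arm_command --increments '[[[0, -2, 3], -0.003, 0], [[0, -3, 5], -0.003, 0], [[0, -2, 5], 0, 0], [[0, 0, 4], 0, 0], [[0, 0, 0], 0, 0], [[0, 0, 0], 0, 0], [[0, 0, 0], 0, 0], [[0, 0, 0], 0, 0]]'

```text
t: 33.3
eef_pos: [0.4957, 0.1772, 0.1303]
tcp_rot: [-0.006, 0.647, 0.762, 0.008]
ft_force: [0.1, 0.1, -1.9]
width: 0.0106
```

```bash
cat >> h.py <<'E'
def green(n):
    p,d=snap(n); hsv=cv2.cvtColor(p,cv2.COLOR_RGB2HSV)
    m=(hsv[...,0]>55)&(hsv[...,0]<85)&(hsv[...,1]>80)&(hsv[...,2]>30)&(d>0)
    P=cloud(n,d); m&=(P[...,2]>.03)&(P[...,2]<.2); m=cv2.erode(m.astype(np.uint8),np.ones((3,3)))>0
    Q=P[m]; A=np.c_[Q[:,:2]-Q[:,:2].mean(0),np.ones(len(Q))]
    k=np.ones(len(Q),bool)
    for _ in range(4):
        c=np.linalg.lstsq(A[k],Q[k,2],rcond=None)[0]; r=Q[:,2]-A@c; k=abs(r)<2*r[k].std()+1e-4
    print(n,len(Q),'slope',c[:2].round(4),'z',c[2].round(4),'sd',r[k].std().round(4)); return p,d,m
E
python3 - <<'E'
from h import *
togo(.496,.1807,.14,.167)
green('side'); p,d,m=green('top')
E
```

```text
t 33.3 pos [0.4957 0.1772 0.1303] phi 0.1635 zaxis [ 0.    0.02 -1.  ] w 0.0106 F [ 0.1  0.1 -1.9] q [ 0.33  0.32 -0.33  0.92  0.02  1.74]
tool shift mm [ 3.6  0.9 -9.6] twist -0.0035
side 1837 slope [-0.0014  0.0071] z 0.1118 sd 0.001
top 835 slope [-0.0035  0.0004] z 0.1113 sd 0.0017
```

```bash
cat >> h.py <<'E'
BIAS=dict(side=np.array([.0032,-.0021]),top=np.array([.0024,.0008]))
def holes(n,ztop,c=(.496,.1807),th=.167):
    """blobs near the predicted cover holes: world xy error (mm) from housing pose c,th"""
    p=np.load(n+'.npz')['p']; hsv=cv2.cvtColor(p,cv2.COLOR_RGB2HSV)
    g=((hsv[...,0]>55)&(hsv[...,0]<85)&(hsv[...,1]>80)).astype(np.float32)
    R=np.array([[np.cos(th),-np.sin(th)],[np.sin(th),np.cos(th)]])
    for k,v in MODEL.items():
        w=R@v+c; uv=proj(n,[*(w-BIAS[n]),ztop]); x,y=np.round(uv).astype(int)
        s=7; B=cv2.resize(1-g[y-s:y+s+1,x-s:x+s+1],None,fx=4,fy=4,interpolation=cv2.INTER_LINEAR)
        nl,lab,st,ce=cv2.connectedComponentsWithStats((B>.5).astype(np.uint8))
        o=[]
        for i in range(1,nl):
            X,Y,W,H,A=st[i]
            if X>0 and Y>0 and X+W<60 and Y+H<60 and A>30:
                u=(ce[i]+.5)/4-.5+[x-s,y-s]; o.append((((ray(n,*u,ztop)[:2]+BIAS[n]-w)*1e3).round(1).tolist(),int(A)))
        print(n,k,uv.round(1),o)
E
python3 - <<'E'
from h import *
for n in('side','top'): holes(n,.1113)
E
```

```text
side a [246.9 315.8] [([1.8, -3.4], 268)]
side b [286.9 318.5] [([2.1, -3.0], 220)]
side c [291.9 267.1] []
side d [256.2 264.9] []
side g [273.9 266.7] []
top a [130.8 220.4] []
top b [133.6 251.1] []
top c [193.  242.5] [([1.6, -2.8], 364)]
top d [189.4 212.1] [([1.9, -3.4], 316)]
top g [190.3 227.3] [([1.1, -3.0], 636)]
```

Both cameras agree: the cover sits (+1.7, -3.2) mm from target with matching yaw. I'll correct that and descend halfway, to just above the pin top.

>>> arm_command --increments '[[[2, -1, 3], -0.003, 0], [[1.5, 0, 4], 0, 0], [[0, 0, 5], 0, 0], [[0, 0, 4], 0, 0], [[0, 0, 2], 0, 0], [[0, 0, 0], 0, 0], [[0, 0, 0], 0, 0], [[0, 0, 0], 0, 0]]'

```text
t: 34.2
eef_pos: [0.4939, 0.1815, 0.1106]
tcp_rot: [-0.007, 0.645, 0.764, 0.008]
ft_force: [-0.1, 0.2, -3.0]
width: 0.0105
```

```bash
python3 - <<'E'
from h import *
togo(.494,.1804,.078,.167)
z=bot.read_state()['eef_pos'][2]-.019
for n in('side','top'): green(n); holes(n,z)
E
```

```text
t 34.2 pos [0.4939 0.1815 0.1106] phi 0.1675 zaxis [-0.    0.02 -1.  ] w 0.0105 F [-0.1  0.2 -3. ] q [ 0.34  0.34 -0.36  0.87  0.02  1.74]
tool shift mm [-1.8 -0.2 32.5] twist 0.0005
side 1809 slope [-0.0038  0.0058] z 0.092 sd 0.001
side a [247.3 323.2] [([0.3, 0.8], 252)]
side b [286.8 325.9] [([-0.2, 1.0], 252)]
side c [291.7 274.3] []
side d [256.4 272.1] []
side g [273.9 273.9] []
top 779 slope [-0.0086  0.0002] z 0.0915 sd 0.0016
top a [133.1 221.9] []
top b [135.9 252.1] []
top c [194.2 243.6] [([0.2, 1.0], 364)]
top d [190.8 213.7] [([-0.4, 1.0], 380)]
top g [191.6 228.7] [([0.0, 1.1], 604)]
```

>>> arm_command --increments '[[[-1.2, 0, 2], 0, 0], [[0, 0, 3], 0, 0], [[0, 0, 4], 0, 0], [[0, 0, 4], 0, 0], [[0, 0, 3], 0, 0], [[0, 0, 0], 0, 0], [[0, 0, 0], 0, 0], [[0, 0, 0], 0, 0]]'

```text
t: 35.1
eef_pos: [0.4942, 0.1806, 0.0932]
tcp_rot: [-0.006, 0.645, 0.764, 0.008]
ft_force: [0.1, -0.2, -3.0]
width: 0.0104
```

```bash
python3 - <<'E'
from h import *
togo(.494,.1804,.078,.167)
z=bot.read_state()['eef_pos'][2]-.019
for n in('side','top'): green(n); holes(n,z)
E
```

```text
t 35.1 pos [0.4942 0.1806 0.0932] phi 0.1674 zaxis [ 0.    0.02 -1.  ] w 0.0104 F [ 0.1 -0.2 -3. ] q [ 0.34  0.36 -0.38  0.82  0.02  1.74]
tool shift mm [-0.4 -0.3 15.2] twist 0.0004
side 1738 slope [-0.0026  0.006 ] z 0.0747 sd 0.0011
side a [247.6 329.6] [([0.3, 0.2], 172)]
side b [286.6 332.3] [([0.8, 0.2], 252)]
side c [291.5 280.5] []
side d [256.6 278.3] []
side g [273.9 280.1] []
top 717 slope [-0.0021  0.0034] z 0.074 sd 0.0017
top a [135.2 223.2] []
top b [137.9 252.9] []
top c [195.4 244.6] [([-0.0, 0.3], 364)]
top d [191.9 215.1] [([0.4, 0.0], 316)]
top g [192.8 229.9] [([1.0, 0.9], 540)]
```

>>> arm_command --increments '[[[-0.6, 0, 3], 0, 0], [[0, 0, 4], 0, 0], [[0, 0, 4], 0, 0], [[0, 0, 3], 0, 0], [[0, 0, 1], 0, 0], [[0, 0, 0], 0, 0], [[0, 0, 0], 0, 0], [[0, 0, 0], 0, 0]]'

```text
t: 36.0
eef_pos: [0.4945, 0.1803, 0.0769]
tcp_rot: [-0.006, 0.645, 0.764, 0.008]
ft_force: [0.7, -0.1, -2.8]
width: 0.0112
```

```bash
python3 - <<'E'
from h import *
togo(.494,.1804,.078,.167)
z=bot.read_state()['eef_pos'][2]-.019
im=[]
for n,x,y in(('side',225,260),('top',125,200)):
    p,d,m=green(n); holes(n,z); im.append(cv2.resize(p[y:y+85,x:x+90],None,fx=4.4,fy=4.4,interpolation=cv2.INTER_CUBIC))
cv2.imwrite('pics/fin.png',np.hstack(im)[:,:,::-1])
E
```

```text
t 36.0 pos [0.4945 0.1803 0.0769] phi 0.1673 zaxis [ 0.001  0.02  -1.   ] w 0.0112 F [ 0.7 -0.1 -2.8] q [ 0.34  0.37 -0.41  0.78  0.02  1.74]
tool shift mm [ 0.2 -0.5 -1.1] twist 0.0003
side 1666 slope [0.0001 0.0087] z 0.0584 sd 0.0011
side a [247.9 335.4] [([0.3, -0.0], 220)]
side b [286.5 338.1] [([0.8, 0.2], 252)]
side c [291.4 286.2] []
side d [256.8 284. ] []
side g [273.9 285.8] []
top 673 slope [-0.0011 -0.0011] z 0.0579 sd 0.0017
top a [137.  224.3] []
top b [139.7 253.7] []
top c [196.4 245.5] [([1.1, 0.9], 364)]
top d [192.9 216.4] [([0.9, 0.2], 332)]
top g [193.8 230.9] [([2.9, 2.1], 620)]
```

View pics/fin.png

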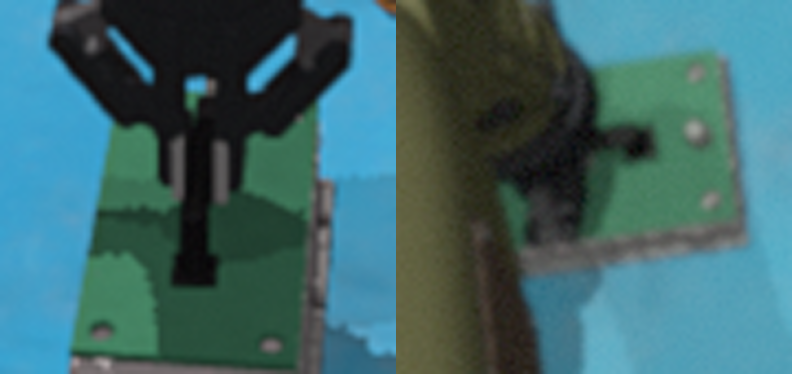

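The pin stands up through the cover's large hole (right panel, (697,132)), and the green plate lies squarely over the housing. I'll trim less than 1 mm and check once more.

>>> arm_command --increments '[[[0, -0.6, -0.5], 0, 0], [[0, 0, 0], 0, 0], [[0, 0, 0], 0, 0], [[0, 0, 0], 0, 0], [[0, 0, 0], 0, 0], [[0, 0, 0], 0, 0], [[0, 0, 0], 0, 0], [[0, 0, 0], 0, 0]]'

```text
t: 36.9
eef_pos: [0.4943, 0.1803, 0.078]
tcp_rot: [-0.006, 0.645, 0.764, 0.008]
ft_force: [-0.4, 0.2, -3.1]
width: 0.0106
```

```bash
python3 - <<'E'
from h import *
togo(.494,.1804,.078,.167)
z=bot.read_state()['eef_pos'][2]-.019
for n in('side','top'): green(n); holes(n,z)
E
```

```text
t 36.9 pos [0.4943 0.1803 0.078 ] phi 0.1673 zaxis [ 0.002  0.021 -1.   ] w 0.0106 F [-0.4  0.2 -3.1] q [ 0.34  0.37 -0.41  0.78  0.02  1.74]
tool shift mm [ 0.1 -0.2 -0. ] twist 0.0003
side 1780 slope [0.0008 0.006 ] z 0.0594 sd 0.001
side a [247.9 335. ] [([0.2, -0.2], 220)]
side b [286.5 337.8] [([0.3, -0.4], 300)]
side c [291.4 285.9] []
side d [256.7 283.7] []
side g [273.9 285.5] []
top 728 slope [-0.0015  0.0044] z 0.0586 sd 0.0016
top a [136.9 224.2] []
top b [139.6 253.6] []
top c [196.3 245.4] [([1.0, 0.8], 364)]
top d [192.9 216.3] [([0.5, -0.1], 348)]
top g [193.8 230.9] [([2.2, 1.7], 636)]
```

Everything is within about 1 mm, the cover is level, and nothing is touching. Handing in.

```bash
python3 -c "
from h import *
print(bot.hand_in())"
```

```text
the job is handed in; nothing more can be done
None
```

I handed in the job at about 37 s of the 61 s. The guide pin is pushed fully into the bore and released. The green cover is held over it, with the pin up through its large hole.

**Pin:** I pressed it until it met the floor of the bore (about 6 N). About 40 mm of it then showed above the rim.

**Cover, last checks:**

| Check | Result |
|---|---|
| Corner hole offset | a and b 0.3–0.5 mm (side camera); c and d 0.5–1.3 mm (top camera) |
| Level | depth slopes at most 0.006 rad |
| Gap above the housing | about 9–10 mm |
| Wrist force | about 3 N down, the weight of the cover, so no contact |

**Disagreements and limits:**
- **Large hole:** it read 2–3 mm off in the top view. I put this down to the pin, which fills the hole and stands above it; there was no side load on the wrist.
- **Cameras:** the two raw calibrations differed by about 3 mm. I corrected both using where the pin went into the bore.
- **Offset accuracy:** since the pin has about 1 mm of play in the bore, the hole offsets carry that much uncertainty.
- **Tool tilt:** fast arm moves tilted the tool by up to about 4°. I worked that out with extra moves before gripping the cover, and again before lowering it.
- **Bystanders:** the spool, tin and bottle were not touched as far as I could tell, but I did not measure them again at the end.

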